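# Clip the shredder disc onto its spindle

## Task

The disc of the hand-cranked vegetable shredder has nothing to hold it on its spindle. Take the large open clip from the chopping board, lay it flat on the disc with its mouth towards the spindle and push it sideways along the disc into the spindle's groove, under the spindle head, until it snaps fully home; let go and leave it lying flat there. Leave the small open clip and the closed ring, which have the same upright fin, where they lie.

Things in the scene. Friction and masses are not known exactly. Their poses are not given: they have to be found in the camera images.
- clip: Large open steel clip, flat on the board (board top z 30 mm). 8 thick, 98 long, 62 wide, 180 g. Origin: underside, seat centre (spindle axis when seated); x out of the mouth, z up. Sprung jaws: mouth 48 wide at x 31, narrowing to a 16 throat at x 10 (gives at ~6 N push); seat 24 wide, back wall x -12. Tongue back to x -66 with upright fin: centre x -52, 28 long (x), 12 thick (y), z 8 to 44 mm.
- groove (a point): Spindle of the shredder: point on its upright axis at the flat disc's top (groove floor), 60 mm above the counter; z up. Fixed aluminium disc 200 mm across on a white drum 224 mm across, small crank on its far side. Neck 20 mm in diameter; groove 14 mm high from the disc to the underside of the round head, 30 mm in diameter, 14 mm tall. The clip can enter from any side.
- small_clip: A smaller open clip on the chopping board, rigid, with the same fin; 32 mm wide over its jaws, slot only 12 mm wide, so it does not fit. Origin on the underside in the middle of the slot, x out of its mouth, fin centre at x = -52 mm. To be left alone.
- tab_ring: A closed ring on the chopping board with the same fin: 50 mm across, hole 28 mm, no opening. Origin on the underside at the ring's centre, fin centre at x = -52 mm. To be left alone.
Not all that is in view belongs to the job. What is shaped like the clip but pink or purple is not meant.

How it is judged (in metres and radians):
At the end, for the whole second after the job is handed in: The large clip is seated: its seat centre within 8 mm of the spindle axis (past the throat), lying in the groove within 7 mm of the disc's top, tilted less than 10 degrees, at rest and released. The small clip and the closed ring are within 30 mm of where they began (horizontal distance between clip and groove below 0.008 m and z of clip in the frame of groove between -0.004 and 0.007 m and angle between clip's own z axis and vertical below 0.18 rad and linear speed of clip below 0.02 m/s); the robot touches nothing.
It fails at once if the small clip is moved by more than 30 mm (distance of small_clip from where it was at the start of the episode above 0.03 m).
It fails at once if the closed ring is moved by more than 30 mm (distance of tab_ring from where it was at the start of the episode above 0.03 m).
It also fails if it takes over 40 s, if anything falls off the work surface, if the arm or the gripper's body presses on something with over 40 N, if the wrist force passes 120 N, or if a joint passes its speed limit or range.

## Robot

A 6-joint arm with a two-finger parallel gripper is mounted at the origin on the work surface. World frame = base frame: x ahead of the robot, y to its left, z up, the work surface at z = 0. Lengths are in mm, angles in rad, forces in N, time in s.
With the tool pointing down it reaches from about 325 to 925 mm from the base axis. Payload 3.1 kg.
Tool frame: the origin (TCP) lies at the centre of the arm's flange, where the gripper is bolted on; the fingertips stand 173 mm ahead of it and the grasp point (between the pads) lies 155 mm ahead of it; z points along the fingers, y is the direction in which the jaws open and shut (so a half turn about z gives the same grasp; the last joint's range is limited). The gripper opens to 85 mm and grips with 20 to 120 N. Pads are 22 mm wide; open, the fingers measure 114 mm over their backs; the gripper's body (76 mm by 85 mm) begins 54 mm behind the grasp point. The pads swing forward as they close: fully open they stand 13 mm farther back than shut.
Start: joints at [1.138, 0.217, 1.613, -0, 1.311, -0.112], TCP at [197.061, 593.134, 404.7] pointing down, gripper open.
Joint ranges: [-2.75, 2.75], [-0.78, 2.1], [0.31, 2.55], [-1.13, 4.27], [0.13, 2.63], [-2.58, 2.58]. Speed limits (rad/s): [2.79, 2.79, 3.14, 3.14, 3.14, 3.14].

## Interface

Orientations are given as a unit quaternion [x, y, z, w].
In Python, from bench import * gives the robot as it stands.
- The arm moves only by the shell command python3 -m crank 'ROWS'. ROWS is JSON, a list of rows, each a list of 3 entries, a list of its own where there are three numbers: the gripper's target within -1 to 1 (fully open at 1, half-way at 0, shut at -1), then the shift along the world's x, y, z in mm, then the turn, a rotation vector about the world's x, y, z in rad. In form: [[claw, [tx, ty, tz], [wx, wy, wz]], ...]. A call has 1 to 10 rows; each row is the pose to reach, as a shift and turn from the pose commanded when the call began; what a row does not reach only later rows make up. A row lasts 1/12 s, in which the tool goes at most 41.7 mm and 7.16 degrees, less where a joint would pass 70% of its speed; a pose out of reach is approached as far as the arm can. A call with a gripper value outside its range is refused whole. The fingers move at their own pace and stop on an object; the grip force is fixed at half the most. Time passes only in rows, so rows that repeat a pose let the fingers close. It gives the time, the measured TCP pose, the force and the opening at its end, in the units of the state.
- get_obs(): the state, without advancing time (a new reading comes with each control period).
- get_image(name): name is "side" or "top"; returns a dict with "pixels" (480x640x3 uint8, red, green, blue), "vfov" (degrees; the focal length in pixels is half the picture's height over the tangent of half this angle, whatever the lens; pixels are square), "cx", "cy" (the principal point, pixels), "k1" (the pictures are not rectified: a ray, as slopes to the right and down, at radius r is drawn at 1 + k1 r^2 times it, then the intrinsics apply), "R" (3x3) and "t" (3): a world point X has camera coordinates R X + t. Camera axes: x right, y down, z forward; pixel columns grow to the right and rows downward; lengths in mm; the calibration is good to about 2 mm. A picture is of the moment at which its call begins. There is no depth.
- finish_job(): hands the job in, once; it reports no verdict.
Trained networks look in a picture, given as the dict that the camera call returned (one of the last four; its "shot" number tells which), for a name from the list of things; names that differ only in an ending like _2 or _b are one class to them, and where a whole thing is asked for, a point or a joint stands for the part that bears it (a point fixed in the world has none). Each returns a list of dicts, best first, with "confidence" (0 to 1); they miss things now and then, are a little off and sometimes report something else, mostly with a low value. They report only what shows in the picture. A call takes as long as a camera call. They do not tell look-alikes from the thing itself.
- search_frame(thing, picture): "location" ([column, row] in pixels, amid what is visible of it).
The state is a dict: "t": time; "joints": joint angles; "joint_velocities": joint speeds; "effort": joint torques, N m; "tool_pos": TCP position; "tool_rot": TCP orientation; "contact_force": force on the tool from outside, world axes, zero at the start; "wrist_torque": the same for the moment, N m; "opening": opening from 0.0 (shut) to 1.0 (fully open).
Only numpy, scipy, OpenCV 4.12 (cv2) and the standard library are available. Lean on these libraries where they do the work, as an engineer would, in place of code of your own. Each camera call takes 0.05 s, during which the arm holds its last target. There are 200 camera calls.

## Working session

There is one attempt and no reset: what is moved stays moved. The work goes in short steps, Python scripts to look and compute and a shell command to move; the robot and the scene stay as the last step left them, time stands still between calls to the robot, and variables do not carry over. Pictures are saved under pics/ and viewed, about 8 in all and at most 12, crops included, and the job is handed in when it is done.

```bash
mkdir -p pics
cat > h.py <<'E'
from bench import *
import numpy as np, cv2
def KD(p):
    f=240/np.tan(np.radians(p["vfov"])/2)
    return np.array([[f,0,p["cx"]],[0,f,p["cy"]],[0,0,1.]]),np.array([p["k1"],0,0,0.])
def proj(p,X):
    K,D=KD(p);R=np.array(p["R"]);t=np.array(p["t"],float)
    C=(R@np.atleast_2d(np.array(X,float)).T).T+t
    s=C[:,:2]/C[:,2:];s=s*(1+p["k1"]*(s**2).sum(1,keepdims=True))
    return s*K[0,0]+[p["cx"],p["cy"]]
def ray(p,uv,z):
    K,D=KD(p);R=np.array(p["R"]);t=np.array(p["t"],float)
    n=(np.array(uv,float)-[p["cx"],p["cy"]])/K[0,0];s=n.copy()
    for _ in range(20): s=n/(1+p["k1"]*(s**2).sum())
    d=R.T@np.array([*s,1]);c=-R.T@t
    return c+d*(z-c[2])/d[2]
def save(p,n,crop=None,k=1):
    im=p["pixels"][:,:,::-1]
    if crop: im=im[crop[1]:crop[3],crop[0]:crop[2]]
    cv2.imwrite("pics/"+n,cv2.resize(im,None,fx=k,fy=k,interpolation=cv2.INTER_CUBIC))
E
python3 - <<'E'
from h import *
ps={}
for n in("top","side"):
    p=get_image(n);save(p,n+"0.png");ps[n]=p
    R=np.array(p["R"]);print(n,p["vfov"],p["k1"],-R.T@np.array(p["t"]))
    for th in("clip","small_clip","tab_ring","groove"):
        for d in search_frame(th,p)[:5]: print(th,d["location"],round(d["confidence"],2),ray(p,d["location"],34).round(0))
print(get_obs())
E
```

```text
top 55.447864481850544 -0.02192378159226002 [ 280.15643428 -108.96352425 1221.13402684]
clip [436.1, 214.3] 0.97 [ 542. -428.   34.]
clip [462.5, 259.5] 0.89 [ 421. -491.   34.]
clip [323.7, 204.9] 0.88 [ 570. -129.   34.]
clip [372.0, 303.4] 0.65 [ 309. -251.   34.]
small_clip [281.6, 212.8] 0.85 [550. -17.  34.]
tab_ring [366.4, 216.3] 0.85 [ 538. -243.   34.]
groove [186.3, 225.2] 0.57 [518. 236.  34.]
side 51.62753753609858 -0.01524257162885204 [ -24.16394242 -824.94928534  743.61396936]
clip [290.4, 333.4] 0.98 [ 305. -264.   34.]
clip [422.2, 392.4] 0.61 [ 409. -508.   34.]
clip [348.3, 245.6] 0.59 [ 564. -118.   34.]
clip [446.9, 339.6] 0.59 [ 530. -453.   34.]
small_clip [316.3, 229.4] 0.55 [543. -20.  34.]
tab_ring [374.5, 276.0] 0.85 [ 542. -236.   34.]
groove [256.8, 191.2] 0.88 [519. 225.  34.]
{'t': 0.5, 'joints': array([ 1.13779685e+00,  2.16972145e-01,  1.61344764e+00, -3.71076162e-06,
        1.31128623e+00, -1.12205422e-01]), 'joint_velocities': array([-0.00098802, -0.00159959, -0.00266715,  0.00057178,  0.00025396,
        0.00040747]), 'effort': array([ 1.92663665e-04, -3.96396768e+01, -3.03835309e+01, -1.12642165e-04,
        2.21506569e-03, -6.08377615e-07]), 'tool_pos': array([197.0605188 , 593.12761376, 404.63051827]), 'tool_rot': array([ 1.59709678e-01,  9.87164027e-01, -5.50702294e-05, -1.35335559e-05]), 'contact_force': array([ 0.37202508, -0.69693265,  0.31401193]), 'wrist_torque': array([ 0.00631166, -0.01146049, -0.00151157]), 'opening': 0.9962767304912735}
```

View pics/top0.png

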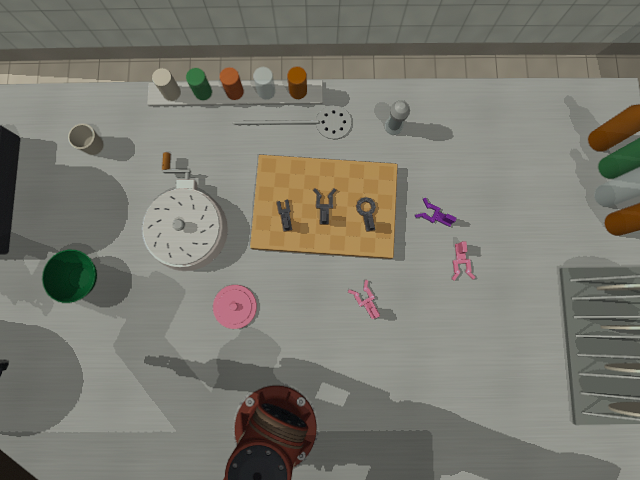

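View pics/side0.png

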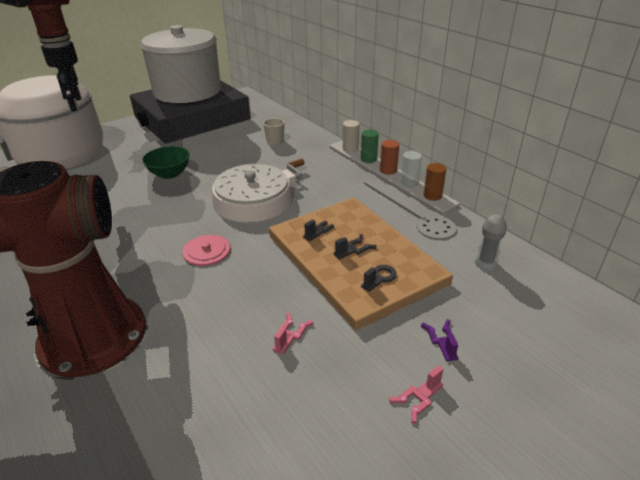

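The dark clips on the board in the top view are the small clip (285,214), the middle one with wide jaws (324,205) and the closed ring (367,212). The pink and purple look-alikes lie off the board. The middle one, widest with an open mouth, fits the description. I'll enlarge it to confirm, with the spindle alongside.

Run:
```python
from h import *
p=get_image("top");s=get_image("side")
def c(p,b,k,sz):
    im=p["pixels"][b[1]:b[3],b[0]:b[2],::-1];return cv2.resize(im,sz,interpolation=cv2.INTER_CUBIC)
a=np.hstack([c(p,(270,180,390,240),0,(480*5//6*1,200)),c(p,(135,180,235,280),0,(400,400))[100:300]])
b=np.hstack([c(s,(295,205,415,305),0,(400,333)),c(s,(200,155,320,255),0,(400,333))])
cv2.imwrite("pics/crop1.png",np.vstack([a,b]))
np.save("top.npy",p["pixels"]);np.save("side.npy",s["pixels"])
import pickle;pickle.dump((p,s),open("ps.pkl","wb"))
print(p["pixels"][195:216:3,310:340:2].sum(2)//3); print(p["pixels"][206,318:332])
```

```text
[[133 133 133 103  65  84  87 117 112  75  83  68  98 131 133]
 [134 132 134  94  64  64  90  91 124  73  65  71  98 130 133]
 [132 132 135  78  64  89  88 120 123  96  66  73  97 130 133]
 [125 127 131  80  76  69  66  72  72  85  69  81  98  93 134]
 [122 123 124  69  70  72  74  76  76  78  77  70  88 120 122]
 [123 123 123 127 119  69  60  59  68  73  99 122 123 123 123]
 [124 124 123 128 119  68  79  69  59  71  98 120 124 123 123]]
[[70 72 75]
 [67 67 70]
 [66 67 69]
 [65 67 69]
 [66 68 69]
 [66 67 69]
 [66 67 69]
 [65 66 68]
 [65 67 68]
 [65 67 69]
 [65 67 69]
 [72 74 75]
 [67 67 70]
 [63 63 67]]
```

View pics/crop1.png

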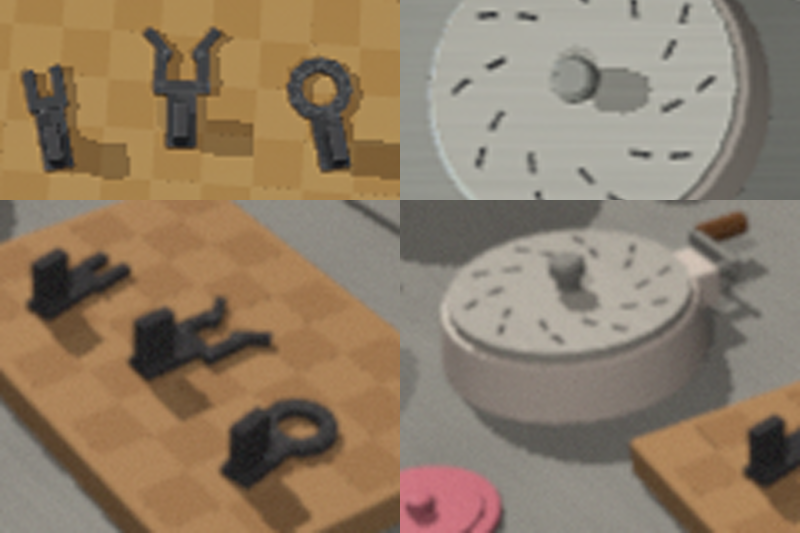

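The crop confirms it: the middle clip (324,205) has wide flared jaws and its mouth points away from the robot. The left one has a narrow slot and the right one is a closed ring. The spindle head is at about (179,224) in the top view. Next I'll fit both poses across the two views.

```bash
cat > fit.py <<'E'
from h import *
import pickle
from scipy.optimize import differential_evolution,minimize
box=lambda x0,x1,y0,y1:[(x0,y0),(x1,y0),(x1,y1),(x0,y1)]
PARTS=[(box(-66,-18,-9,9),0,8),(box(-20,-12,-20,20),0,8),(box(-66,-38,-6,6),8,44)]
for s in(1,-1):
    PARTS+=[([(-20,12*s),(0,12*s),(0,20*s),(-20,20*s)],0,8),([(0,12*s),(10,8*s),(10,16*s),(0,20*s)],0,8),([(10,8*s),(10,16*s),(31,31*s),(31,24*s)],0,8)]
U=4
def sil(p,x,y,yaw,z0,b,off=(0,0)):
    m=np.zeros(((b[3]-b[1])*U,(b[2]-b[0])*U),np.uint8);c,s=np.cos(yaw),np.sin(yaw)
    for poly,za,zb in PARTS:
        P=np.array(poly,float);Q=np.c_[x+c*P[:,0]-s*P[:,1],y+s*P[:,0]+c*P[:,1]]
        V=np.vstack([np.c_[Q,np.full(4,z0+za)],np.c_[Q,np.full(4,z0+zb)]])
        uv=(proj(p,V)+off-[b[0]-.5,b[1]-.5])*U
        cv2.fillConvexPoly(m,cv2.convexHull(uv.astype(np.float32)).round().astype(int),1)
    return m
def dark(p,b,):
    im=p["pixels"][b[1]:b[3],b[0]:b[2]].astype(float)
    im=cv2.resize(im,None,fx=U,fy=U,interpolation=cv2.INTER_CUBIC)
    return ((im[...,0]-im[...,2]<18)&(im.mean(2)<105)).astype(np.uint8)
def iou(a,b): return (a&b).sum()/max(1,(a|b).sum())
def circ(x,y,z,r):
    t=np.linspace(0,2*np.pi,180,endpoint=False);return np.c_[x+r*np.cos(t),y+r*np.sin(t),np.full(180,z)]
E
python3 - <<'E'
from fit import *
p,s=pickle.load(open("ps.pkl","rb"))
bt=(306,180,345,232);bs=(328,226,384,264)
dt,ds=dark(p,bt),dark(s,bs)
for w in((1,1),(1,0),(0,1)):
    f=lambda q:-(w[0]*iou(sil(p,*q,30,bt),dt)+w[1]*iou(sil(s,*q,30,bs),ds))
    r=differential_evolution(f,[(540,610),(-160,-100),(-.4,.4)],seed=1,maxiter=40,popsize=12)
    print(w,r.x.round(3),r.fun,[iou(sil(p,*r.x,30,bt),dt),iou(sil(s,*r.x,30,bs),ds)])
    if w==(1,1):q=r.x
ov=[]
for c,b,m in((p,bt,dt),(s,bs,ds)):
    e=cv2.morphologyEx(sil(c,*q,30,b),cv2.MORPH_GRADIENT,np.ones((2,2),np.uint8))
    im=cv2.resize(c["pixels"][b[1]:b[3],b[0]:b[2],::-1],None,fx=U,fy=U);im[e>0]=(0,255,0);ov.append(cv2.resize(im,(400,400)))
# spindle: gradient along circles
def gm(c):
    g=cv2.GaussianBlur(cv2.cvtColor(c["pixels"],cv2.COLOR_RGB2GRAY).astype(np.float32),(0,0),.8)
    return cv2.Sobel(g,5,1,0),cv2.Sobel(g,5,0,1)
G=[gm(p),gm(s)]
def score(c,g,x,y,circles):
    t=0
    for z,r in circles:
        uv=proj(c,circ(x,y,z,r));d=proj(c,circ(x,y,z,r+1))-uv;d/=np.linalg.norm(d,axis=1,keepdims=True)
        mx=[cv2.remap(k,uv[:,:1].astype(np.float32),uv[:,1:].astype(np.float32),1)[:,0] for k in g]
        t+=np.abs(mx[0]*d[:,0]+mx[1]*d[:,1]).mean()
    return t
for nm,cs in(("disc",[(60,100)]),("head",[(88,15)]),("both",[(60,100),(88,15)])):
  for w in((1,1),(1,0),(0,1)):
    f=lambda q:-sum(w[i]*score((p,s)[i],G[i],*q,cs) for i in(0,1) if w[i])
    r=differential_evolution(f,[(490,545),(205,260)],seed=1,popsize=30);print(nm,w,r.x.round(1),round(r.fun,1))
    if nm=="both" and w==(1,1):g=r.x
for c,b in((p,(135,180,235,280)),(s,(200,150,300,225))):
    k=400/(b[2]-b[0]);im=cv2.resize(c["pixels"][b[1]:b[3],b[0]:b[2],::-1],None,fx=k,fy=k)
    for z,r in((60,100),(88,15),(74,15),(60,112)):
        cv2.polylines(im,[(((proj(c,circ(*g,z,r))+.5-b[:2])*k*16).round().astype(int))],True,(0,255,0),1,0,4)
    ov.append(cv2.resize(im,(400,300)))
cv2.imwrite("pics/ov1.png",np.vstack([cv2.resize(np.hstack(ov[:2]),(800,300)),np.hstack(ov[2:])]))
E
```

```text
(1, 1) [ 5.84772e+02 -1.29925e+02 -2.30000e-02] -1.600997770557596 [np.float64(0.8129593810444874), np.float64(0.7880383895131086)]
(1, 0) [ 5.84472e+02 -1.31103e+02 -1.20000e-02] -0.816231884057971 [np.float64(0.816231884057971), np.float64(0.7888707037643208)]
(0, 1) [ 5.84748e+02 -1.31216e+02  3.00000e-03] -0.79712895954443 [np.float64(0.7975483623826853), np.float64(0.79712895954443)]
disc (1, 1) [511.9 245.7] -196.3
disc (1, 0) [511.8 246. ] -84.1
disc (0, 1) [511.6 245.1] -113.1
head (1, 1) [502.3 220. ] -207.6
head (1, 0) [509.8 239.3] -119.0
head (0, 1) [500.4 220.1] -131.7
both (1, 1) [511.7 245.5] -321.0
both (1, 0) [510.2 238.6] -161.8
both (0, 1) [509.5 243.2] -179.2
```

View pics/ov1.png

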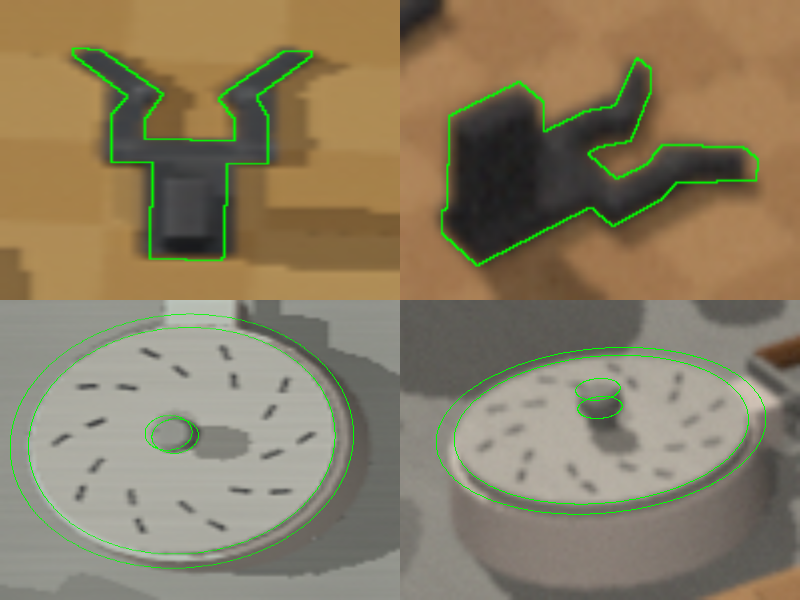

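The overlay matches the outlines well. Both views agree to about 1 mm that the clip is at (584.5,-130.5) with yaw about -0.015. That puts the fin centre at (532.5,-129.8). The disc centre is at (511.7,245.5). I'll move above the fin and turn +0.306 rad so the jaws align.

```bash
python3 -m crank '[[1,[335.4,-723,-70],[0,0,0.306]],[1,[335.4,-723,-70],[0,0,0.306]],[1,[335.4,-723,-70],[0,0,0.306]],[1,[335.4,-723,-70],[0,0,0.306]],[1,[335.4,-723,-70],[0,0,0.306]],[1,[335.4,-723,-70],[0,0,0.306]],[1,[335.4,-723,-70],[0,0,0.306]],[1,[335.4,-723,-70],[0,0,0.306]],[1,[335.4,-723,-70],[0,0,0.306]],[1,[335.4,-723,-70],[0,0,0.306]]]'
```

```text
t: 1.43
tool_pos: [372.0, 214.8, 368.6]
tool_rot: [0.007, 1.0, 0.0, 0.001]
contact_force: [0.8, -0.1, 0.2]
opening: 1.001
```

```bash
python3 -m crank '[[1,[160.5,-344.6,-34],[0,0,0]],[1,[160.5,-344.6,-34],[0,0,0]],[1,[160.5,-344.6,-34],[0,0,0]],[1,[160.5,-344.6,-34],[0,0,0]],[1,[160.5,-344.6,-34],[0,0,0]],[1,[160.5,-344.6,-34],[0,0,0]],[1,[160.5,-344.6,-34],[0,0,0]],[1,[160.5,-344.6,-34],[0,0,0]],[1,[160.5,-344.6,-34],[0,0,0]],[1,[160.5,-344.6,-34],[0,0,0]]]'; python3 -c "
from bench import *
o=get_obs();print(o['tool_pos'],o['tool_rot'],o['joints'])"
```

```text
t: 2.27
tool_pos: [534.1, -133.3, 334.4]
tool_rot: [0.01, 1.0, -0.002, 0.001]
contact_force: [-0.1, 0.0, 0.4]
opening: 0.997
[ 534.14503175 -133.31705933  334.44172448] [ 0.00965432  0.99995083 -0.00177554  0.00140752] [-0.37152945  0.13039274  1.85222318 -0.00254089  1.15508801 -1.9219952 ]
```

```bash
python3 -m crank '[[1,[0,0,0],[0,0,0]],[1,[0,0,0],[0,0,0]]]'
```

```text
t: 2.43
tool_pos: [532.0, -127.9, 334.0]
tool_rot: [0.008, 1.0, 0.001, -0.001]
contact_force: [-0.6, 0.3, -0.7]
opening: 0.998
```

```bash
python3 -m crank '[[1,[0,0,-35],[0,0,0]],[1,[0,0,-70],[0,0,0]],[1,[0,0,-70],[0,0,0]],[1,[0,0,-70],[0,0,0]],[1,[0,0,-70],[0,0,0]]]'
python3 - <<'E'
from h import *
import time
p=get_image("top");q=get_image("side");o=get_obs();print(o["tool_pos"],o["tool_rot"])
a=cv2.resize(p["pixels"][170:245,275:375],(400,300));b=cv2.resize(q["pixels"][170:290,270:430],(400,300))
cv2.imwrite("pics/g1.png",np.hstack([a,b])[:,:,::-1])
E
```

```text
t: 2.85
tool_pos: [532.5, -126.9, 265.7]
tool_rot: [0.007, 1.0, -0.0, 0.001]
contact_force: [1.0, -0.4, 0.8]
opening: 0.998
[ 533.33223388 -127.63463651  267.05973931] [ 6.84330202e-03  9.99973742e-01 -7.95590493e-04  2.24742732e-03]
```

View pics/g1.png

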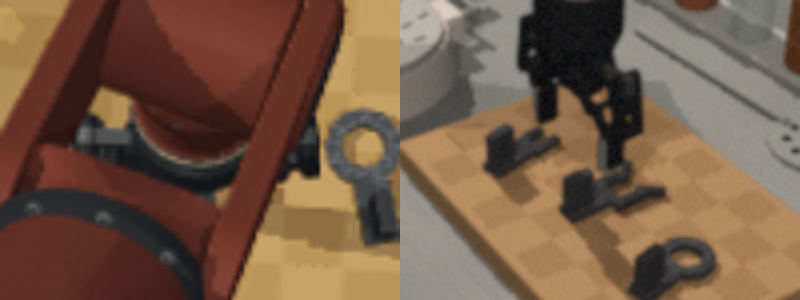

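Run:
```python
from h import *
q=get_image("side")
for X in([533,-127-46,107],[533,-127+46,107],[533,-130,74]):
    u=proj(q,X)[0];print(X,u.round(1),((u-[270,170])*2.5+[400,0]).round(0))
```

```text
[533, -173, 107] [353.8 236.6] [609. 167.]
[533, -81, 107] [328.  217.4] [545. 119.]
[533, -130, 74] [341.2 239.4] [578. 173.]
```

The crop shows the open gripper straddling the fin. The fingertips show at (609,160) and (545,115) in the crop, against a predicted (609,167) and (545,119), so the pose agrees. I'll lower and grip.

```bash
python3 -m crank '[[1,[0,-2.3,-26],[0,0,0]],[1,[0,-2.3,-50],[0,0,0]],[1,[0,-2.3,-50],[0,0,0]],[1,[0,-2.3,-50],[0,0,0]],[-1,[0,-2.3,-50],[0,0,0]],[-1,[0,-2.3,-50],[0,0,0]],[-1,[0,-2.3,-50],[0,0,0]],[-1,[0,-2.3,-50],[0,0,0]],[-1,[0,-2.3,-50],[0,0,0]],[-1,[0,-2.3,-50],[0,0,0]]]'
```

```text
t: 3.83
tool_pos: [532.3, -130.3, 214.7]
tool_rot: [0.007, 1.0, -0.0, 0.0]
contact_force: [0.3, 0.1, 0.6]
opening: 0.142
```

Gripped: opening 0.142 is about 12 mm, the fin's thickness. Now lift, then carry to the near side of the disc.

```bash
python3 -m crank '[[-1,[0,0,20],[0,0,0]],[-1,[0,0,55],[0,0,0]],[-1,[0,0,90],[0,0,0]],[-1,[0,0,110],[0,0,0]],[-1,[-15,35,110],[0,0,0.015]],[-1,[-25,70,110],[0,0,0.015]],[-1,[-38,105,110],[0,0,0.015]],[-1,[-51,140,110],[0,0,0.015]],[-1,[-64,175,110],[0,0,0.015]],[-1,[-77,210,110],[0,0,0.015]]]' && python3 -m crank '[[-1,[-13,35,0],[0,0,0]],[-1,[-26,70,0],[0,0,0]],[-1,[-39,105,0],[0,0,0]],[-1,[-50,135,0],[0,0,0]],[-1,[-58,155,0],[0,0,0]],[-1,[-61,165,0],[0,0,0]],[-1,[-61,165,0],[0,0,0]],[-1,[-61,165,0],[0,0,0]],[-1,[-61,165,0],[0,0,0]]]'
```

```text
t: 4.67
tool_pos: [453.8, 81.1, 323.7]
tool_rot: [0.0, 1.0, 0.0, -0.001]
contact_force: [-0.0, 1.1, -1.9]
opening: 0.13
t: 5.42
tool_pos: [394.5, 243.9, 324.0]
tool_rot: [0.0, 1.0, -0.0, -0.0]
contact_force: [0.2, 0.2, -2.1]
opening: 0.133
```

```bash
python3 -m crank '[[-1,[0,1.5,-25],[0,0,0]],[-1,[0,1.5,-50],[0,0,0]],[-1,[0,1.5,-65],[0,0,0]],[-1,[0,1.5,-72],[0,0,0]],[-1,[0,1.5,-72],[0,0,0]],[-1,[0,1.5,-72],[0,0,0]]]'
python3 - <<'E'
from fit import *
p=get_image("top");s=get_image("side");o=get_obs();T=o["tool_pos"];print(T,o["tool_rot"],o["contact_force"])
z0=30+T[2]-214.7;x=T[0]+52;y=T[1];ov=[]
for c,b in((p,(140,180,230,270)),(s,(195,150,315,230))):
    k=400/(b[2]-b[0]);h=int(k*(b[3]-b[1]));im=cv2.resize(c["pixels"][b[1]:b[3],b[0]:b[2],::-1],(400,h),interpolation=cv2.INTER_CUBIC)
    e=cv2.resize(sil(c,x,y,0,z0,b),(400,h),interpolation=cv2.INTER_NEAREST)
    e=cv2.morphologyEx(e,cv2.MORPH_GRADIENT,np.ones((2,2),np.uint8));im[e>0]=(0,255,0)
    for z,r in((60,100),(88,15)):
        cv2.polylines(im,[(((proj(c,circ(511.7,245.5,z,r))+.5-b[:2])*k*16).round().astype(int))],True,(255,255,0),1,0,4)
    ov.append(cv2.copyMakeBorder(im,0,400-h,0,0,0))
cv2.imwrite("pics/ov2.png",np.hstack(ov));print(z0)
E
```

```text
t: 5.92
tool_pos: [394.8, 245.6, 252.4]
tool_rot: [0.001, 1.0, -0.0, 0.0]
contact_force: [-0.7, -0.3, -1.1]
opening: 0.131
[395.283777   246.20528651 253.61383822] [2.99297999e-04 9.99998976e-01 5.03389979e-04 1.30562981e-03] [-0.73105391  0.69475487 -1.01423513]
68.91383821637481
```

View pics/ov2.png

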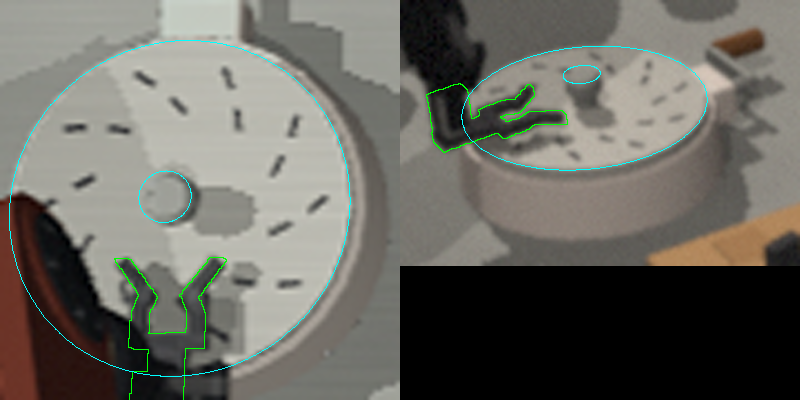

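In the top view the clip's mouth (centre at crop 170,258) lines up with the spindle head (167,195) to within about 1-2 mm. In the side view the clip outline matches, and it sits about 8 mm above the disc, ready to lower and slide.

```bash
python3 -m crank '[[-1,[0,-1,-4],[0,0,0]],[-1,[0,-1,-6],[0,0,0]],[-1,[0,-1,-6],[0,0,0]],[-1,[8,-1,-6],[0,0,0]],[-1,[17,-1,-6],[0,0,0]],[-1,[26,-1,-6],[0,0,0]],[-1,[33,-1,-6],[0,0,0]],[-1,[37,-1,-6],[0,0,0]],[-1,[40,-1,-6],[0,0,0]],[-1,[40,-1,-6],[0,0,0]]]'
```

```text
t: 6.85
tool_pos: [435.0, 245.2, 246.3]
tool_rot: [0.0, 1.0, 0.0, 0.0]
contact_force: [-0.7, 0.4, -1.6]
opening: 0.128
```

```bash
python3 -m crank '[[-1,[3,0,0],[0,0,0]],[-1,[6,0,0],[0,0,0]],[-1,[9,0,0],[0,0,0]],[-1,[11,0,0],[0,0,0]]]'; for i in 1; do python3 -m crank '[[-1,[2,0,0],[0,0,0]],[-1,[4,0,0],[0,0,0]]]'; python3 -m crank '[[-1,[2,0,0],[0,0,0]],[-1,[4,0,0],[0,0,0]]]'; done
```

```text
t: 7.18
tool_pos: [444.3, 244.8, 245.5]
tool_rot: [0.0, 1.0, -0.001, -0.002]
contact_force: [-4.7, -1.3, -0.7]
opening: 0.133
t: 7.35
tool_pos: [446.7, 244.9, 245.2]
tool_rot: [0.0, 1.0, -0.001, -0.005]
contact_force: [-11.9, -1.5, 7.1]
opening: 0.135
t: 7.52
tool_pos: [450.7, 245.0, 245.4]
tool_rot: [-0.0, 1.0, -0.001, -0.005]
contact_force: [-7.7, -1.3, 3.3]
opening: 0.127
```

Contact with the neck shows as 8-12 N, with almost no sideways force. I'll keep pushing.

```bash
python3 -m crank '[[-1,[2,0,0],[0,0,0]],[-1,[4,0,0],[0,0,0]]]'; python3 -m crank '[[-1,[2,0,0],[0,0,0]],[-1,[4,0,0],[0,0,0]]]'; python3 -m crank '[[-1,[0,0,0],[0,0,0]],[-1,[0,0,0],[0,0,0]]]'
```

```text
t: 7.68
tool_pos: [456.9, 245.0, 245.9]
tool_rot: [-0.0, 1.0, -0.001, -0.0]
contact_force: [0.8, -1.6, -2.0]
opening: 0.129
t: 7.85
tool_pos: [461.7, 245.5, 246.7]
tool_rot: [-0.0, 1.0, 0.001, 0.0]
contact_force: [-4.6, 0.6, 0.4]
opening: 0.132
t: 8.02
tool_pos: [461.6, 245.5, 246.5]
tool_rot: [-0.0, 1.0, 0.0, 0.0]
contact_force: [0.0, 0.3, -2.3]
opening: 0.128
```

The force peaked and fell away, which is the snap. I'll push a little further to feel the back wall, then look.

```bash
python3 -m crank '[[-1,[1.5,0,-1],[0,0,0]],[-1,[3,0,-1],[0,0,0]],[-1,[3,0,-1],[0,0,0]]]'; python3 -m crank '[[-1,[-2,0,0],[0,0,0]],[-1,[-4,0,0],[0,0,0]],[-1,[-4,0,0],[0,0,0]]]';  python3 -m crank '[[-1,[2,0,0],[0,0,0]],[-1,[2,0,0],[0,0,0]],[-1,[2,0,0],[0,0,0]]]'
```

```text
t: 8.27
tool_pos: [462.9, 245.4, 245.0]
tool_rot: [-0.0, 1.0, -0.0, -0.003]
contact_force: [-7.6, 0.7, 3.0]
opening: 0.13
t: 8.52
tool_pos: [460.3, 245.3, 245.3]
tool_rot: [-0.0, 1.0, 0.0, 0.001]
contact_force: [-0.7, 0.3, -2.5]
opening: 0.133
t: 8.77
tool_pos: [462.1, 245.2, 245.1]
tool_rot: [-0.0, 1.0, -0.0, -0.001]
contact_force: [-2.9, 0.7, -0.3]
opening: 0.13
```

The back wall stops the push at about 7.6 N, so the clip is seated. Release and lift straight up.

```bash
python3 -m crank '[[-1,[-1,0,0],[0,0,0]],[0,[-1,0,0],[0,0,0]],[0.5,[-1,0,0],[0,0,0]],[0.5,[-1,0,0],[0,0,0]],[0.5,[-1,0,0],[0,0,0]],[0.5,[-1,0,0],[0,0,0]],[0.5,[-1,0,20],[0,0,0]],[0.5,[-1,0,50],[0,0,0]],[0.5,[-1,0,85],[0,0,0]],[0.5,[-1,0,120],[0,0,0]]]' && python3 -m crank '[[0.5,[-30,-30,30],[0,0,0]],[0.5,[-40,-70,40],[0,0,0]],[0.5,[-40,-105,40],[0,0,0]],[0.5,[-40,-140,40],[0,0,0]],[0.5,[-40,-175,40],[0,0,0]],[0.5,[-40,-210,40],[0,0,0]],[0.5,[-40,-230,40],[0,0,0]],[0.5,[-40,-230,40],[0,0,0]],[0.5,[-40,-230,40],[0,0,0]]]'
python3 - <<'E'
from fit import *
p=get_image("top");s=get_image("side");ov=[]
# yaw/pos fit by darkness on the light disc
def dk(c,b):
    im=cv2.resize(c["pixels"][b[1]:b[3],b[0]:b[2]].astype(np.float32),None,fx=U,fy=U,interpolation=cv2.INTER_CUBIC);return (im.mean(2)<85).astype(np.uint8)
bt=(160,205,205,265)
d=dk(p,bt);r=differential_evolution(lambda q:-iou(sil(p,*q,60,bt),d),[(490,535),(225,265),(-.3,.3)],seed=1,maxiter=30,popsize=12);print(r.x,r.fun)
for c,b in((p,(140,180,230,270)),(s,(195,150,315,230))):
    k=400/(b[2]-b[0]);h=int(k*(b[3]-b[1]));im=cv2.resize(c["pixels"][b[1]:b[3],b[0]:b[2],::-1],(400,h),interpolation=cv2.INTER_CUBIC)
    e=cv2.resize(sil(c,512.5,245.2,0,60,b),(400,h),interpolation=cv2.INTER_NEAREST)
    e=cv2.morphologyEx(e,cv2.MORPH_GRADIENT,np.ones((2,2),np.uint8));j=im.copy();j[e>0]=(0,255,0)
    ov.append(cv2.resize(np.vstack([im,j]),(400,600)))
cv2.imwrite("pics/fin.png",np.hstack(ov))
for n in("small_clip","tab_ring"):
    for t in search_frame(n,p)[:2]:print(n,t["location"],t["confidence"])
E
```

```text
t: 9.6
tool_pos: [460.8, 245.1, 365.9]
tool_rot: [-0.0, 1.0, -0.0, -0.001]
contact_force: [1.4, 0.1, 0.4]
opening: 0.75
t: 10.35
tool_pos: [421.2, 14.5, 405.4]
tool_rot: [0.001, 1.0, 0.0, 0.0]
contact_force: [-0.2, 0.5, 0.5]
opening: 0.746
[4.90073778e+02 2.25196234e+02 2.60404538e-01] -0.23323219057107922
small_clip [284.5, 215.5] 0.82
tab_ring [367.4, 213.2] 0.88
```

View pics/fin.png

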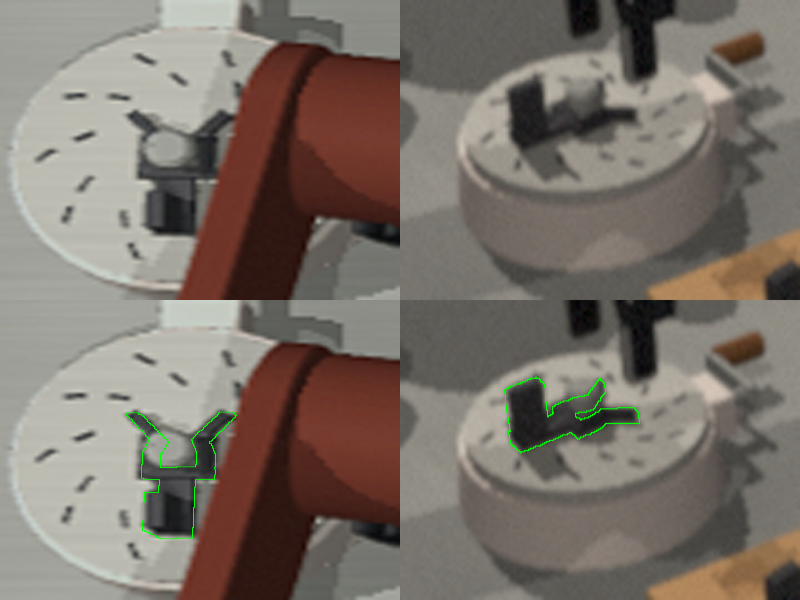

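The clip lies flat, with the spindle head over its seat in both views, and the outline predicted for z = 60 mm matches. The small clip and ring are detected where they began, and the gripper is clear. The automatic outline fit failed because the arm hides part of the disc in the top view, so I rely on the overlay and the force readings. Handing in.

```bash
python3 -c "
from bench import *
print(finish_job())"
```

```text
the job is handed in; nothing more can be done
None
```

The large clip is on the spindle, lying flat in the groove and released, and the job was handed in at about 10.5 s with no verdict reported. I gripped it by the fin, carried it to the near side of the disc and pushed it in along the disc.

- **Snap:** the push force peaked at about 12 N, then fell to about zero as the throat passed the neck. A further push met a firm stop (7.6 N), which I took to be the back wall.
- **Position:** with the gripper clear, both views match a clip at about (512.5, 245) with its underside at 60 mm. The disc centre measured (511.7, 245.5). I took that as the spindle axis, because fitting the spindle head itself gave inconsistent results, up to about 27 mm apart.
- **Other clips:** the last picture shows the small clip and the ring within about 3 px of where they were first detected.
- **Failed check:** the final automatic outline fit gave a meaningless result, because the arm hid part of the disc in the top view. The position above rests on the overlay, the arm's pose and the force readings.

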